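Load the trim fixture and hold it out at the gauge

ROBOT

A 6-joint arm with a two-finger parallel gripper is mounted at the origin on the work surface. World frame = base frame: x ahead of the robot, y to its left, z up, the work surface at z = 0. Lengths are in m, angles in rad, forces in N, time in s.
With the tool pointing down it reaches from about 0.25 to 0.725 m from the base axis. Payload 4 kg.
Tool frame: the origin (TCP) lies midway between the tips of the shut fingers; the grasp point (between the pads) lies 19 mm behind it; z points along the fingers, y is the line along which they close (so a half turn about z gives the same grasp; the last joint's range is limited). The gripper opens to 85 mm and grips with 20 to 120 N. Pads are 22 mm wide; open, the fingers measure 114 mm over their backs; the gripper's body (76 mm by 85 mm) begins 54 mm behind the grasp point. The pads swing forward as they close: fully open they stand 13 mm farther back than shut.
Start: joints at [1.286, 0.241, 0.005, 1.335, 0, 1.571], TCP at [0.14, 0.48, 0.231] pointing down, gripper open.
Joint ranges: [-2.72, 2.72], [-1.05, 1.87], [-1.09, 1.28], [-1.99, 2.15], [-1.42, 1.44], [-3.14, 3.14]. Speed limits (rad/s): [2.79, 2.79, 3.14, 3.14, 3.14, 3.14].

INTERFACE

Orientations are given as a unit quaternion [x, y, z, w].
In Python, from workcell import get_obs, imaging, workorder gives the robot as it stands.
- The arm moves only by the tool step_hand, called after "Emit:" as name(argument=value, ...) on one line, values as JSON. Schema: {"type":"object","properties":{"moves":{"type":"array","items":{"type":"number"},"minItems":7,"maxItems":70},"only":{"type":"string"},"quiet":{"type":"boolean"},"lines":{"type":"string"}},"required":["moves"],"additionalProperties":false}. moves is one flat list of numbers that holds 1 to 10 rows one after another, with no inner brackets; each row has 7 numbers: a rotation vector rx, ry, rz in rad, then dx, dy, dz in m, then the finger opening in m; each row is the pose to reach, as a shift and turn from the pose commanded when the call began, along the tool's axes at that moment; what a row does not reach only later rows make up. A row lasts 1/8 s, in which the tool goes at most 0.0625 m and 0.188 rad, less where a joint would pass 70% of its speed; a pose out of reach is approached as far as the arm can. The fingers move at their own pace and stop on an object; the grip force is fixed at half the most. Time passes only in rows, so rows that do not move let the fingers close. The tool returns the time, the measured TCP pose, the force, the opening and the grip force at its end. only (a regular expression) keeps the lines of the reply that match it, lines (a string "A,B") keeps lines A to B, and quiet returns only ok. Input that does not fit is refused with a message, and nothing moves.
- get_obs(): the state, without advancing time (a new reading comes with each control period).
- imaging.camera(name): name is "side" or "top"; returns (picture, depth): 480x640x3 uint8, red, green, blue; 480x640 float32, m along the optical axis (not along the pixel's ray), 0 where there is no reading.
- imaging.calibration(name): a dict with "mtx" (3x3 intrinsics, pixels), "R" (3x3) and "t" (3): a world point X has camera coordinates R X + t. Camera axes: x right, y down, z forward; pixel columns grow to the right and rows downward; lengths in m; the calibration is good to about 2 mm. A picture is of the moment at which its call begins. calibration takes no time and is no camera call.
- workorder.job_done(): hands the job in; it is judged then, once.
The state is a dict: "clock": time; "joint_pos": joint angles; "joint_vel": joint speeds; "tau": joint torques, N m; "eef_pos": TCP position; "tool_rot": TCP orientation; "ft_force": force on the tool from outside, world axes, zero at the start; "ft_torque": the same for the moment, N m; "grip_width": finger opening in m; "grasp_force": force on a finger pad.
Only numpy, scipy, OpenCV 4.12 (cv2) and the standard library are available. Lean on these libraries where they do the work, as an engineer would, in place of code of your own. Each camera call takes 0.05 s, during which the arm holds its last target. There are 200 camera calls.

TASK

Set the black grab handle down squarely on the raised metal pad of the fixture plate, its base flush with the pad all round, and let go of it. Then take the plate by its wooden handle and slide it straight outward along the rest, without lifting it, until its front edge is level with the pointer of the setting gauge. The loaded plate would now tip off the rest, so finish while still holding it level by its handle and do not let go; leave the other things on the bench where they are.

Things in the scene. Friction and masses are not known exactly. Their poses are not given: they have to be found in the camera images.
- grab: Loose black plastic grab handle, about 0.2 kg: base 110 x 60 x 6 mm with an arched pull: a level bar 94 mm long (x), 18 mm wide (y), 32 to 45 mm above the underside, on two end posts. Origin: centre of the base's underside; x along the length, z up; the same either way round. Starts on the bench on the robot's side of the rest, left or right; the flat black vent lies in the other place.
- rest: Fixed work rest: grey top 160 mm long (x) and 120 mm wide (y), its flat top surface 70 mm above the bench, on two steel cheeks. Origin: on the bench under its centre; x points outward (the way the plate slides, roughly to the robot's left, +y of the world), y sideways towards the robot, z up.
- rest_edge (a point): Middle of the outward top edge of the rest, 70 mm above the bench.
- plate: Loose wooden plate 280 (x) x 100 (y) x 12 mm, 0.5 kg, lying flat on the rest, its x nearly along the rest's x. Origin: centre of its underside; x to its front (outward) end. Aluminium pad near its front, upright wooden handle at its rear. It balances alone at the start, also loaded; with its front at the gauge it tips over the rest's edge unless held (1 to 7 N, pressing down, at the handle).
- plate_handle (a point): Grip point in the upright wooden handle of the plate, 38 mm above the plate's underside and 110 mm behind its centre, on the centre line. The handle is a block 24 mm along the plate, 50 mm across it and 45 mm tall above the plate's upper face (12 to 57 mm above its underside).
- plate_pad (a point): Centre of the top of the raised aluminium pad on the plate: pad 110 mm (plate x) x 60 mm (plate y), the same outline as the grab handle's base, top 22 mm above the plate's underside, centre 70 mm in front of the plate's centre.
- plate_edge (a point): Upper corner of the plate's front edge on the gauge's side (140 mm in front of the plate's centre, 50 mm to its -y side, 12 mm above its underside). This is what must come level with the gauge pointer.
- gauge: Fixed setting gauge standing on the far side of the slide path: round steel foot 70 mm across, post 118 mm tall, and a level pointer 88 mm above the bench reaching towards the path. Origin: on the bench straight under the pointer's tip, 82 mm (+y) from the post. Its axes are parallel to the rest's.
- gauge_tip (a point): Tip of the gauge's pointer (blade 4 mm wide), about 18 mm beside the plate's path, 6 mm above the plate's top. It marks how far out the plate's front edge must come: 130 to 170 mm beyond the rest's outward edge. The blade runs along the rest's y.
- vent: Bystander: black louvred vent frame, 100 x 60 x 16 mm, flat, no arch.
- sandblock: Bystander: cork sanding block 60 x 35 x 22 mm.
- dish: Bystander: round concrete dish 100 mm across, 57 mm tall, with a slanting brush up to 140 mm.
- sander: Bystander: air sander lying on its pad, about 240 mm long, 60 mm tall.
Not all that is in view belongs to the job. What is shaped like the grab but turquoise is not meant.

How it is judged:
On the way, in this order (a step that is already met when the one before it is completed fails the run):
1. the grab handle sits flush on the pad, let go, while the plate is still short of the mark (x of grab in the frame of plate_pad between -0.006 and 0.006 m and y of grab in the frame of plate_pad between -0.006 and 0.006 m and z of grab in the frame of plate_pad between -0.004 and 0.004 m and angle between the x axis of grab and the x axis of plate, either way round below 0.09 rad and angle between grab's own z axis and vertical below 0.08 rad and contact force between each of the fingers, the arm and grab below 0.1 N and contact force between grab and plate above 0.3 N and linear speed of grab below 0.02 m/s and x of plate_edge in the frame of gauge_tip below -0.025 m), for 0.3 s.
2. the plate's front edge is level with the pointer, the plate held and lying on the rest (x of plate_edge in the frame of gauge_tip between -0.007 and 0.007 m and y of plate in the frame of rest between -0.018 and 0.018 m and angle between the x axis of plate and the x axis of rest, either way round below 0.09 rad and angle between plate's own z axis and vertical below 0.05 rad and z of plate in the frame of rest between 0.064 and 0.076 m and contact force between the fingers and plate above 1 N and contact force between plate and rest above 0.3 N and contact force between plate and gauge below 0.2 N), for 0.2 s.
At the end, for the whole second after the job is handed in: Grab handle flush on the pad (6 mm, 0.09 rad), untouched; plate's front edge level with the pointer within 7 mm, plate level (0.05 rad), straight (0.09 rad, 18 mm sideways), lying on the rest, clear of the gauge, still held by the fingers (over 1 N); all at rest (all of step 2 and x of grab in the frame of plate_pad between -0.006 and 0.006 m and y of grab in the frame of plate_pad between -0.006 and 0.006 m and z of grab in the frame of plate_pad between -0.004 and 0.004 m and angle between the x axis of grab and the x axis of plate, either way round below 0.09 rad and angle between grab's own z axis and vertical below 0.08 rad and contact force between each of the fingers, the arm and grab below 0.1 N and linear speed of each of plate, grab below 0.01 m/s); the arm keeps its last pose, push and grip.
It fails at once if the plate is lifted off the rest or tips (angle between plate's own z axis and vertical above 0.15 rad or z of plate in the frame of rest above 0.085 m or z of plate in the frame of rest below 0.055 m).
It fails at once if the grab handle is dropped (linear speed of grab above 0.5 m/s and contact force between the fingers and grab below 0.05 N).
It fails at once if a bystander is moved by more than 30 mm (distance of any of vent, sandblock, dish, sander from where it was at the start of the episode above 0.03 m).
It also fails if it takes over 51 s, if anything falls off the work surface, if the arm or the gripper's body presses on something with over 40 N, if the wrist force passes 120 N, or if a joint passes its speed limit or range.

## Working session

There is one attempt and no reset: what is moved stays moved. The work goes in short steps, Python scripts to look and compute and a tool call to move; the robot and the scene stay as the last step left them, time stands still between calls to the robot, and variables do not carry over. Pictures are saved under pics/ and viewed, at most 14 in all, crops included, and the job is handed in when it is done.

```bash
ls; mkdir -p pics
```

Run:
```python
from workcell import get_obs, imaging
import cv2,numpy as np
for n in("side","top"):
    p,d=imaging.camera(n); np.savez(f"pics/{n}0.npz",p=p,d=d); cv2.imwrite(f"pics/{n}0.png",p[:,:,::-1])
    c=imaging.calibration(n); print(n,np.round(c["mtx"],1).tolist(),np.round(-c["R"].T@c["t"],3),np.round(c["R"],2).tolist())
o=get_obs(); print(o["clock"],o["eef_pos"],o["tool_rot"],o["grip_width"])
```

```text
pics
side [[458.1, 0.0, 318.8], [0.0, 458.1, 240.1], [0.0, 0.0, 1.0]] [ 0.193 -0.828  0.74 ] [[0.94, -0.35, 0.01], [-0.2, -0.55, -0.82], [0.29, 0.76, -0.58]]
top [[501.4, 0.0, 317.1], [0.0, 501.4, 235.2], [0.0, 0.0, 1.0]] [0.336 0.017 1.453] [[-0.01, -1.0, -0.0], [-0.99, 0.01, -0.14], [0.14, 0.0, -0.99]]
0.1 [0.14034053 0.47933836 0.23050585] [ 1.41925773e-01  9.89876873e-01 -9.15002966e-04 -1.16910016e-04] 0.08551360417768498
```

View pics/side0.png

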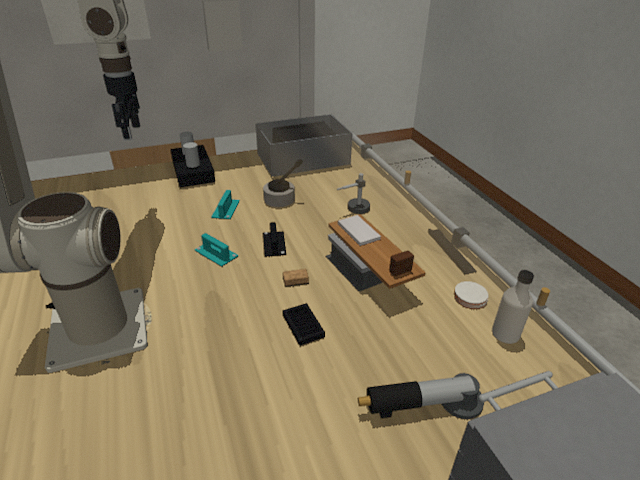

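View pics/top0.png

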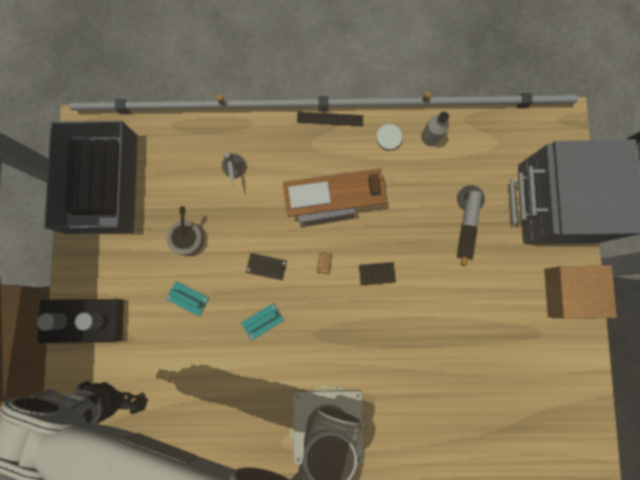

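Side view: candidates are the black arched grab at side (274,240) / top (267,266), the flat vent at side (303,323) / top (377,273), and turquoise lookalikes at top (187,298) and (263,321). I choose the arched black one at top (267,266) and check it in an enlarged crop. The plate is at top (335,193), its handle at (375,184), and the gauge tip near (233,183).

Run:
```python
import cv2,numpy as np
t=np.load("pics/top0.npz")["p"][:,:,::-1]; s=np.load("pics/side0.npz")["p"][:,:,::-1]
def g(im): return np.clip(255*(im/255.)**0.6,0,255).astype(np.uint8)
cv2.imwrite("pics/c_top.png",g(cv2.resize(t[145:289,215:407],(768,576),interpolation=cv2.INTER_CUBIC)))
cv2.imwrite("pics/c_side.png",g(cv2.resize(s[165:297,250:430],(800,587),interpolation=cv2.INTER_CUBIC)))
```

```text
(no output)
```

View pics/c_top.png

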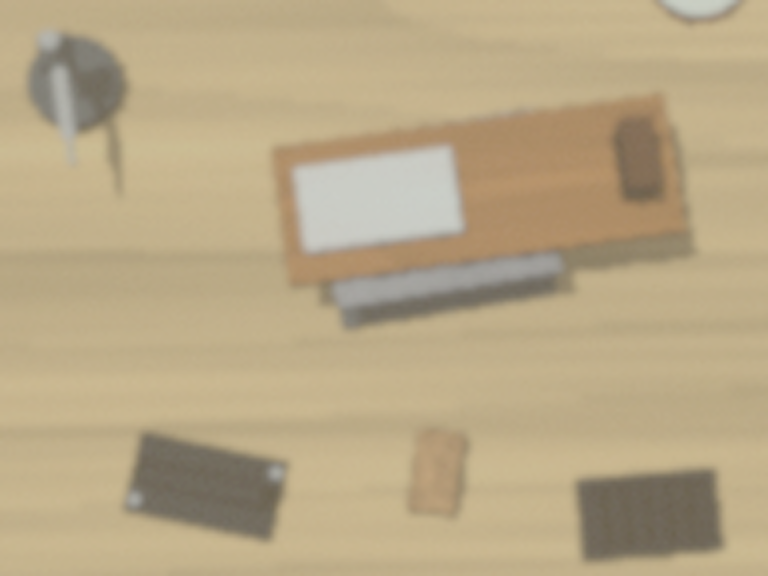

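View pics/c_side.png

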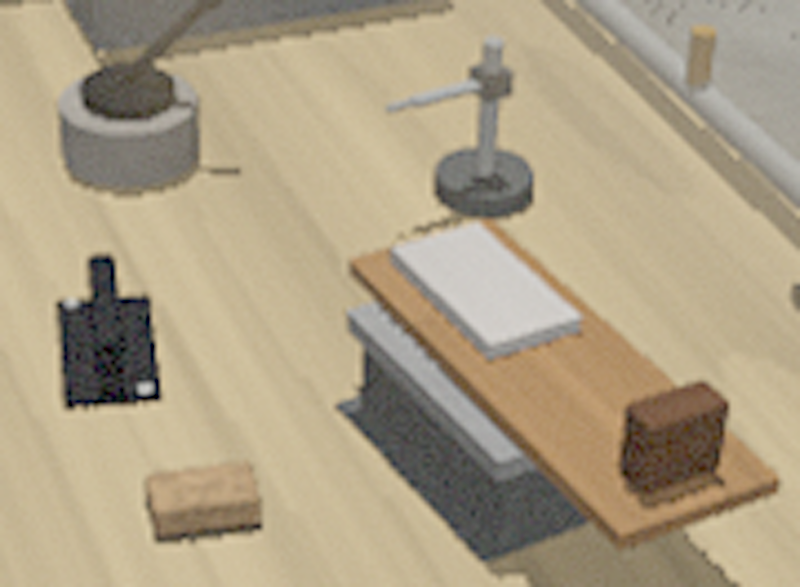

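Crops confirm it. The black part with two light screws has an arch, at c_side (108,330), so it's the grab; the louvred one is the vent. Pad corners read: c_top (292,166),(453,145),(465,233),(303,253) and c_side (481,222),(580,320),(488,347),(391,250). Gauge tip: c_top (71,162) and c_side (388,108).

Create h.py:
```python
import numpy as np,cv2
from workcell import get_obs, imaging
C={n:imaging.calibration(n) for n in("side","top")}
def P(n): c=C[n]; return c["mtx"]@np.c_[c["R"],c["t"]]
def tri(t,s):
    X=cv2.triangulatePoints(P("top"),P("side"),np.float64(t).reshape(2,1),np.float64(s).reshape(2,1)); return (X[:3]/X[3]).ravel()
def plane(n,px,z):
    c=C[n]; r=c["R"].T@np.linalg.inv(c["mtx"])@np.r_[px,1.]; o=-c["R"].T@c["t"]; return o+r*(z-o[2])/r[2]
def cloud(n,d):
    c=C[n]; v,u=np.mgrid[:480,:640]; q=np.linalg.inv(c["mtx"])@np.stack([u.ravel(),v.ravel(),np.ones(u.size)])*d.ravel()
    X=(c["R"].T@(q-np.reshape(c["t"],(3,1)))).T; X[d.ravel()==0]=np.nan; return X.reshape(480,640,3)
ct=lambda x,y:(215+(x+.5)/4-.5,145+(y+.5)/4-.5)
cs=lambda x,y:(250+(x+.5)/4.4444-.5,165+(y+.5)/4.4444-.5)
```

Run:
```python
from h import *
L={"padFF":((292,166),(481,222)),"padRF":((453,145),(580,320)),"padRN":((465,233),(488,347)),"padFN":((303,253),(391,250)),
"plFN":((292,286),(350,266)),"plRN":((690,230),(622,537)),"plRF":((662,93),(777,483)),
"restN_out":((330,293),(350,308)),"restN_in":((565,265),(528,460)),"tip":((71,162),(388,108)),
"grA":((143,433),(60,303)),"grB":((288,463),(150,295)),"scr1":((275,472),(147,388)),"scr2":((134,498),(71,302)),
"g_outfar":((143,433),(150,295)),"g_infar":((288,463),(160,398)),"g_innear":((270,540),(66,407)),"g_outnear":((124,510),(60,303))}
for k,(t,s) in L.items():
    print(k,np.round(tri(ct(*t),cs(*s)),4), "tip" if 0 else "")
# depth
for n,box in(("top",(245,250,292,284)),("side",(258,215,292,260))):
    d=np.load(f"pics/{n}0.npz")["d"]; X=cloud(n,d); x0,y0,x1,y1=box; Q=X[y0:y1,x0:x1].reshape(-1,3)
    B=Q[(Q[:,2]>.036)&(Q[:,2]<.055)]
    if len(B)>5:
        r=cv2.minAreaRect((B[:,:2]*1000).astype(np.float32)); print(n,"bar",len(B),r,np.median(B[:,2]))
    Q=Q[Q[:,2]>.004]; r=cv2.minAreaRect((Q[:,:2]*1000).astype(np.float32)); print(n,"all",len(Q),r)
    print(n,"bench z",np.nanmedian(X[300:330,330:345,2]))
X=cloud("top",np.load("pics/top0.npz")["d"]); 
for k,p in(("pad",(379,199)),("handle",(639,157)),("plate",(540,190)),("rest",(450,282))):
    q=ct(*p); v,u=int(round(q[1])),int(round(q[0])); print(k,np.round(np.nanmedian(X[v-1:v+2,u-1:u+2].reshape(-1,3),0),4))
```

```text
padFF [0.6634 0.1016 0.089 ] 
padRF [ 0.6752 -0.0101  0.0884] 
padRN [ 0.6135 -0.0178  0.0896] 
padFN [0.6021 0.0945 0.0867] 
plFN [0.5805 0.1031 0.0749] 
plRN [ 0.6148 -0.1746  0.0803] 
plRF [ 0.7142 -0.1586  0.0746] 
restN_out [0.5745 0.0779 0.0631] 
restN_in [ 0.5986 -0.0897  0.0676] 
tip [0.6686 0.2565 0.0849] 
grA [0.4615 0.22   0.0063] 
grB [0.457  0.106  0.0805] 
scr1 [0.4572 0.1205 0.0035] 
scr2 [0.4389 0.2225 0.0047] 
g_outfar [0.4876 0.2162 0.0027] 
g_infar [0.4632 0.1113 0.001 ] 
g_innear [ 0.4081  0.1247 -0.0012] 
g_outnear [4.319e-01 2.301e-01 4.000e-04] 
top bar 208 ((447.01495361328125, 169.67337036132812), (93.71988677978516, 18.310609817504883), 76.94648742675781) 0.04427992891688173
top all 671 ((447.0226745605469, 165.0294952392578), (134.02613830566406, 95.55106353759766), 89.20804595947266)
top bench z -0.00032975199926250334
side bar 138 ((444.8385009765625, 168.45994567871094), (96.95315551757812, 17.747495651245117), 77.28700256347656) 0.041209592190159294
side all 275 ((443.8671569824219, 164.85923767089844), (105.69166564941406, 58.05160140991211), 76.68944549560547)
side bench z -0.003053771779941415
pad [0.6397 0.0422 0.0912]
handle [ 0.6564 -0.1344  0.1289]
plate [ 0.6457 -0.072   0.081 ]
rest [ 0.5833 -0.007   0.0695]
```

Add to h.py:
```python
def seg(X,box,z0,z1):
    x0,y0,x1,y1=box; Q=X[y0:y1,x0:x1].reshape(-1,3); Q=Q[(Q[:,2]>z0)&(Q[:,2]<z1)]
    r=cv2.minAreaRect((Q[:,:2]*1000).astype(np.float32)); b=cv2.boxPoints(r)
    e=max(b[1]-b[0],b[2]-b[1],key=np.linalg.norm); e=e*np.sign(e[1])
    return np.round(r[0],1),np.round(r[1],1),round(float(np.degrees(np.arctan2(e[1],e[0]))),1),round(float(np.median(Q[:,2])),4),len(Q)
```

Run:
```python
from h import *
X=cloud("top",np.load("pics/top0.npz")["d"])
print("pad",seg(X,(280,175,335,215),.0868,.097))
print("plate",seg(X,(275,160,395,222),.076,.140))
print("handle",seg(X,(362,165,395,205),.11,.14))
b=seg(X,(245,250,292,284),.036,.055);print("grab",b)
print("tip",plane("top",ct(71,162),.088),plane("side",cs(388,108),.088))
for k,p in dict(FF=(273,148),FN=(292,286),RF=(662,93),RN=(690,230)).items(): print(k,plane("top",ct(*p),.082))
for k,p in dict(FN=(303,253),FF=(292,166),RF=(453,145),RN=(465,233)).items(): print("pad",k,plane("top",ct(*p),.092))
for k,p in dict(o=(330,293),i=(565,258)).items(): print("rest",k,plane("top",ct(*p),.07))
from scipy.spatial.transform import Rotation as R
o=get_obs(); T=R.from_quat(o["tool_rot"]); print(T.as_matrix().round(4).tolist())
for g in([.447,.170,.10],):
    print("shift tool axes",T.inv().apply(np.array(g)-o["eef_pos"]))
```

```text
pad (array([637.6,  36.4]), array([ 98. , 143.6]), 98.6, 0.0917, 828)
plate (array([643.8, -28.9]), array([107.2, 280. ]), 97.1, 0.0838, 3466)
handle (array([ 660.4, -137. ]), array([51.2, 24.7]), 7.8, 0.1263, 183)
grab (array([447. , 169.7]), array([93.7, 18.3]), 76.9, 0.0443, 208)
tip [0.66895558 0.25566394 0.088     ] [0.66487773 0.25148961 0.088     ]
FF [0.67834036 0.11519456 0.082     ]
FN [0.5800345  0.10244978 0.082     ]
RF [ 0.71383115 -0.15834815  0.082     ]
RN [ 0.61551584 -0.17477649  0.082     ]
pad FN [0.60126059 0.09410149 0.092     ]
pad FF [0.66283418 0.10134054 0.092     ]
pad RF [ 0.6761     -0.01070473  0.092     ]
pad RN [ 0.61366585 -0.01794981  0.092     ]
rest o [0.57681257 0.076637   0.07      ]
rest i [ 0.59927726 -0.08827113  0.07      ]
[[-0.9597, 0.281, -0.0005], [0.281, 0.9597, -0.0018], [-0.0, -0.0018, -1.0]]
shift tool axes [-0.3812191  -0.21047062  0.1309051 ]
```

Emit:
step_hand(moves=[0, 0, 0.19, -0.05, -0.027, 0.012, 0.085, 0, 0, 0.38, -0.1, -0.055, 0.025, 0.085, 0, 0, 0.57, -0.15, -0.083, 0.04, 0.085, 0, 0, 0.76, -0.2, -0.11, 0.055, 0.085, 0, 0, 0.95, -0.25, -0.138, 0.07, 0.085, 0, 0, 1.13, -0.3, -0.166, 0.085, 0.085, 0, 0, 1.32, -0.35, -0.193, 0.1, 0.085, 0, 0, 1.515, -0.381, -0.2105, 0.11, 0.085, 0, 0, 1.515, -0.381, -0.2105, 0.11, 0.085, 0, 0, 1.515, -0.381, -0.2105, 0.11, 0.085])

```text
clock: 1.35
eef_pos: [0.4464, 0.1708, 0.121]
tool_rot: [0.783, 0.622, -0.001, -0.0]
ft_force: [-0.4, 0.3, 1.0]
grip_width: 0.0851
grasp_force: 0.0
```

Add to h.py:
```python
from scipy.spatial.transform import Rotation as Rn
def go(p,yaw_y=None):
    o=get_obs(); T=Rn.from_quat(o["tool_rot"]); M=T.as_matrix()
    a=np.degrees(np.arctan2(M[1,1],M[0,1])); print("t",o["clock"],"pos",np.round(o["eef_pos"],4),"yaw_y",round(a,2),"z",M[:,2].round(4),"w",round(o["grip_width"],4),"F",np.round(o["ft_force"],1))
    print("shift",T.inv().apply(np.array(p)-o["eef_pos"]).round(4),"rz",None if yaw_y is None else round(-np.radians(yaw_y-a),4))
```

```bash
python3 -c "
from h import *
go([.447,.170,.020],-13.1)"
```

```text
t 1.35 pos [0.4464 0.1708 0.121 ] yaw_y -13.07 z [-1.3e-03 -1.0e-04 -1.0e+00] w 0.0851 F [-0.4  0.3  1. ]
shift [-0.0006  0.0009  0.101 ] rz 0.0006
```

Emit:
step_hand(moves=[0, 0, 0, 0, 0.001, 0.04, 0.06, 0, 0, 0, 0, 0.001, 0.08, 0.06, 0, 0, 0, 0, 0.001, 0.101, 0.06, 0, 0, 0, 0, 0.001, 0.101, 0.06, 0, 0, 0, 0, 0.001, 0.101, 0, 0, 0, 0, 0, 0.001, 0.101, 0, 0, 0, 0, 0, 0.001, 0.101, 0, 0, 0, 0, 0, 0.001, 0.101, 0, 0, 0, 0, 0, 0.001, 0.101, 0])

```text
clock: 2.48
eef_pos: [0.4489, 0.1712, 0.0218]
tool_rot: [0.783, 0.622, 0.001, 0.0]
ft_force: [-1.1, 1.5, 6.9]
grip_width: 0.0168
grasp_force: 59.7
```

```bash
python3 -c "
from h import *
go([.447,.170,.020],-13.1)"
```

```text
t 2.475 pos [0.4489 0.1712 0.0218] yaw_y -13.11 z [ 0.0023  0.0018 -1.    ] w 0.0168 F [-1.1  1.5  6.9]
shift [-0.0017 -0.0016  0.0018] rz -0.0002
```

Emit:
step_hand(moves=[0, 0, 0, 0, 0, -0.03, 0, 0, 0, 0, 0, 0, -0.07, 0, 0, 0, 0, 0, 0, -0.11, 0, 0, 0, 0, 0, 0, -0.15, 0, 0, 0, 0, 0, 0, -0.15, 0, 0, 0, 0, 0, 0, -0.15, 0])

```text
clock: 3.22
eef_pos: [0.4473, 0.1702, 0.1695]
tool_rot: [0.783, 0.622, -0.001, -0.0]
ft_force: [-0.4, -0.1, -2.5]
grip_width: 0.0169
grasp_force: 59.3
```

Run:
```python
from h import *
import cv2
for n in("top","side"):
    p,d=imaging.camera(n); np.savez(f"pics/{n}1.npz",p=p,d=d)
    X=cloud(n,d)
    if n=="top": a=cv2.resize(p[230:290,240:300],(400,400),interpolation=3)
    else:
        q=C[n]["R"]@[.449,.171,.16]+C[n]["t"]; u,v=(C[n]["mtx"]@q)[:2]/q[2]; u,v=int(u),int(v); print(u,v); b=cv2.resize(p[v-30:v+30,u-30:u+30],(400,400),interpolation=3)
cv2.imwrite("pics/lift.png",(255*(np.hstack([a,b])[:,:,::-1]/255.)**.6).astype(np.uint8))
go([.6384,.0412,.172],7.1)
```

```text
271 192
t 3.325 pos [0.4467 0.17   0.1686] yaw_y -13.13 z [-0.0034 -0.0013 -1.    ] w 0.0171 F [ 0.2 -0.  -2.8]
shift [-0.0819  0.216  -0.0039] rz -0.353
```

View pics/lift.png

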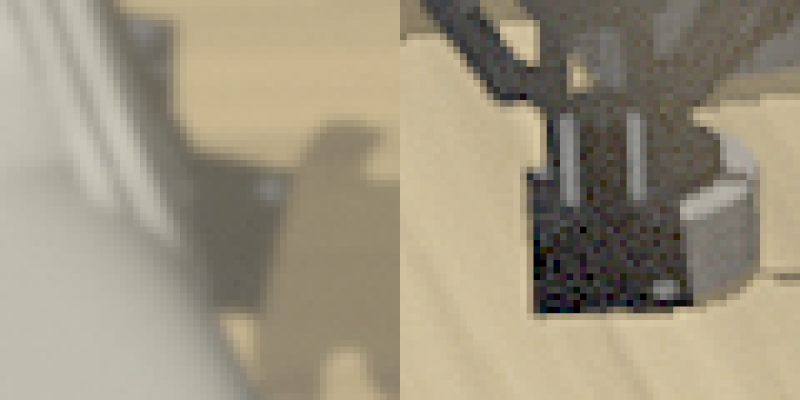

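The crop shows the grab level in the fingers, bar square to them; its near base edge runs from crop (533,312) to (690,303). Now I'll move it over the pad.

Emit:
step_hand(moves=[0, 0, -0.08, -0.018, 0.047, 0, 0, 0, 0, -0.16, -0.036, 0.095, 0, 0, 0, 0, -0.24, -0.055, 0.145, 0, 0, 0, 0, -0.32, -0.073, 0.193, 0, 0, 0, 0, -0.353, -0.0819, 0.216, 0, 0, 0, 0, -0.353, -0.0819, 0.216, 0, 0, 0, 0, -0.353, -0.0819, 0.216, 0, 0])

```text
clock: 4.2
eef_pos: [0.6383, 0.0421, 0.1686]
tool_rot: [0.662, 0.75, -0.001, -0.001]
ft_force: [-0.8, 0.0, -1.1]
grip_width: 0.0167
grasp_force: 59.5
```

Run:
```python
from h import *
for p in((133,312),(290,303)): print(plane("side",(240.5+p[0]/6.667,161.5+p[1]/6.667),.147))
for n in("side",):
    p,d=imaging.camera(n); np.savez(f"pics/{n}2.npz",p=p,d=d)
    b=cv2.resize(p[155:275,310:430],(600,600),interpolation=3)
    cv2.imwrite("pics/above.png",(255*(b[:,:,::-1]/255.)**.6).astype(np.uint8))
go([.6384,.0412,.112],7.1)
```

```text
[0.40629217 0.12612623 0.147     ]
[0.46290962 0.1127967  0.147     ]
t 4.25 pos [0.6384 0.0424 0.1692] yaw_y 7.14 z [-2.8e-03  1.0e-04 -1.0e+00] w 0.0172 F [-0.7  0.7 -1.6]
shift [-0.0012  0.      0.0572] rz 0.0007
```

View pics/above.png

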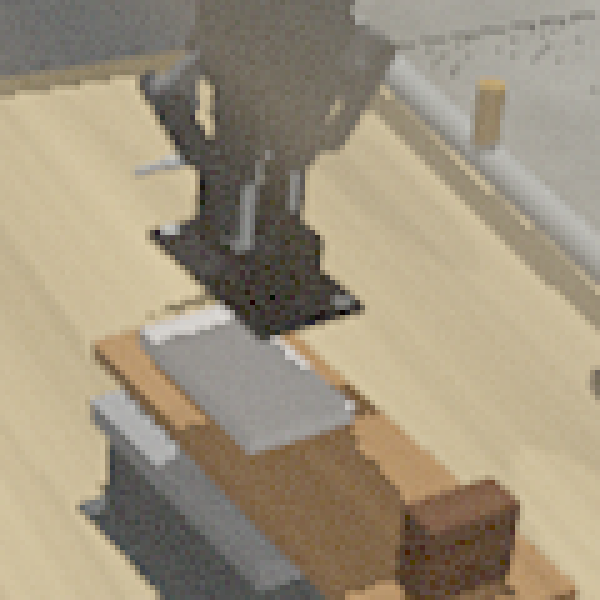

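Side view: the grab hangs over the pad, parallel to it. Visible base corners are (150,238), (262,340), (362,308), and the pad's top corners are (140,335), (250,452), (353,408). I'll compare them in the same camera.

Run:
```python
from h import *
for a,b in(((150,238),(140,335)),((262,340),(250,452)),((362,308),(354,408))):
    f=lambda p,z:plane("side",(309.6+p[0]/5,154.6+p[1]/5),z)
    A=f(a,.149);B=f(b,.092);print(A.round(4),B.round(4),(B-A).round(4))
```

```text
[0.6008 0.0847 0.149 ] [0.5971 0.0838 0.092 ] [-0.0037 -0.001  -0.057 ]
[ 0.6142 -0.0198  0.149 ] [ 0.6074 -0.0295  0.092 ] [-0.0068 -0.0097 -0.057 ]
[ 0.6717 -0.0104  0.149 ] [ 0.6717 -0.0132  0.092 ] [-0.     -0.0027 -0.057 ]
```

Emit:
step_hand(moves=[0, 0, 0, -0.002, 0, 0.025, 0, 0, 0, 0, -0.002, 0, 0.049, 0, 0, 0, 0, -0.002, 0, 0.049, 0, 0, 0, 0, -0.002, 0, 0.049, 0])

```text
clock: 4.75
eef_pos: [0.6401, 0.0405, 0.1224]
tool_rot: [0.662, 0.75, 0.0, 0.0]
ft_force: [-0.2, -0.5, -0.7]
grip_width: 0.0167
grasp_force: 59.5
```

Run:
```python
from h import *
p,d=imaging.camera("side")
b=cv2.resize(p[185:265,325:405],(600,600),interpolation=3)
cv2.imwrite("pics/near.png",(255*(b[:,:,::-1]/255.)**.5).astype(np.uint8))
go([.6384,.0412,.112],7.1)
```

```text
t 4.8 pos [0.6406 0.0404 0.1229] yaw_y 7.14 z [ 2.3e-03  2.0e-04 -1.0e+00] w 0.0172 F [ 1.   0.8 -2. ]
shift [ 0.0011 -0.0021  0.0109] rz 0.0008
```

View pics/near.png

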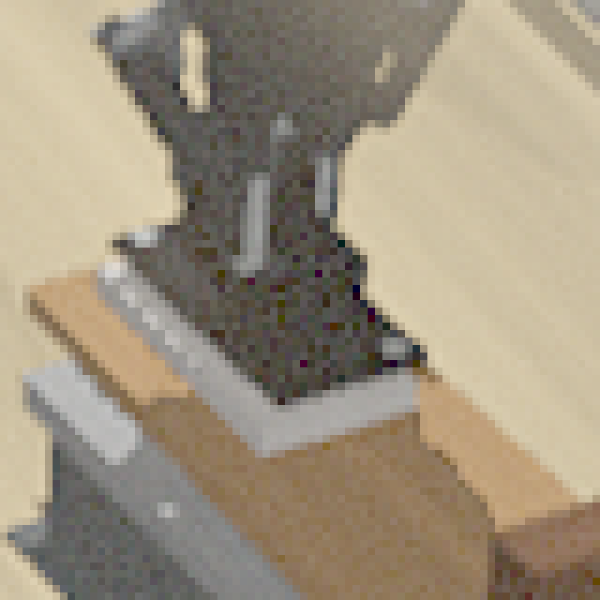

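Run:
```python
from h import *
f=lambda p,z:plane("side",(324.57+p[0]/7.5,184.57+p[1]/7.5),z)
for a,b in(((116,248),(102,296)),((281,406),(264,456)),((426,364),(419,406))):
    A=f(a,.1025);B=f(b,.082);print(A.round(4),B.round(4),(B-A).round(4))
for b in((99,268),): print(f(b,.092))
```

```text
[0.6037 0.0842 0.1025] [0.6003 0.0866 0.082 ] [-0.0034  0.0024 -0.0205]
[ 0.6172 -0.0209  0.1025] [ 0.6136 -0.0188  0.082 ] [-0.0036  0.0021 -0.0205]
[ 0.6723 -0.0152  0.1025] [ 0.6742 -0.0105  0.082 ] [ 0.0019  0.0048 -0.0205]
[0.59992357 0.08931686 0.092     ]
```

Emit:
step_hand(moves=[0, 0, 0, 0.002, -0.002, 0.003, 0, 0, 0, 0, 0.002, -0.002, 0.006, 0, 0, 0, 0, 0.002, -0.002, 0.008, 0, 0, 0, 0, 0.002, -0.002, 0.008, 0])

```text
clock: 5.3
eef_pos: [0.6377, 0.0416, 0.1139]
tool_rot: [0.662, 0.75, 0.0, 0.0]
ft_force: [-2.0, 0.2, 1.7]
grip_width: 0.0165
grasp_force: 60.0
```

Run:
```python
from h import *
go([.6384,.0422,.112],7.1)
```

```text
t 5.3 pos [0.6377 0.0416 0.1139] yaw_y 7.1 z [ 3.e-04  2.e-04 -1.e+00] w 0.0165 F [-2.   0.2  1.7]
shift [0.0005 0.0007 0.0019] rz 0.0001
```

Emit:
step_hand(moves=[0, 0, 0, 0.0003, 0.0004, 0.001, 0, 0, 0, 0, 0.0003, 0.0004, 0.001, 0, 0, 0, 0, 0.0003, 0.0004, 0.001, 0])

```text
clock: 5.68
eef_pos: [0.638, 0.0416, 0.1138]
tool_rot: [0.662, 0.749, 0.0, 0.0]
ft_force: [-4.8, -0.2, 6.7]
grip_width: 0.0171
grasp_force: 60.7
```

Run:
```python
from h import *
go([.6384,.0422,.112],7.1)
p,d=imaging.camera("side")
b=cv2.resize(p[185:265,325:405],(600,600),interpolation=3)
cv2.imwrite("pics/seat.png",(255*(b[:,:,::-1]/255.)**.5).astype(np.uint8))
```

```text
t 5.675 pos [0.638  0.0416 0.1138] yaw_y 7.09 z [ 6.e-04 -3.e-04 -1.e+00] w 0.0171 F [-4.8 -0.2  6.7]
shift [0.0006 0.0005 0.0018] rz -0.0002
```

View pics/seat.png

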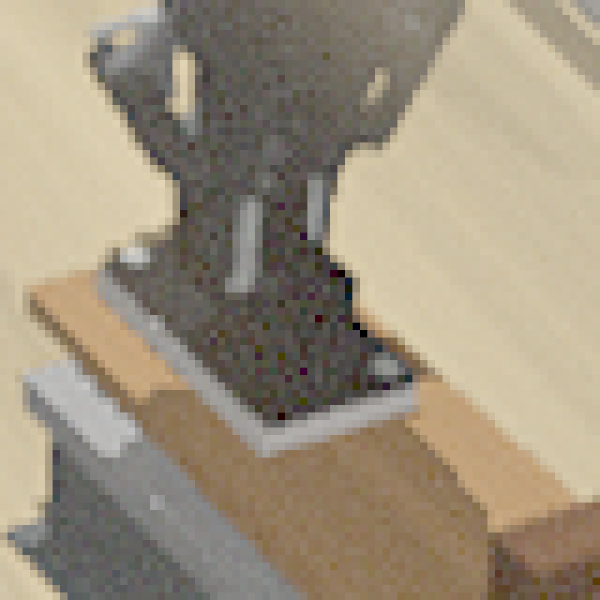

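The grab's base outline coincides with the pad on the visible sides (near corner ≈(272,425), left (105,268), right (418,378)), and 6.7 N shows it's seated. I'll release and rise.

Emit:
step_hand(moves=[0, 0, 0, 0, 0, 0, 0.06, 0, 0, 0, 0, 0, 0, 0.06, 0, 0, 0, 0, 0, 0, 0.06, 0, 0, 0, 0, 0, -0.04, 0.06, 0, 0, 0, 0, 0, -0.09, 0.06, 0, 0, 0, 0, 0, -0.13, 0.06, 0, 0, 0, 0, 0, -0.13, 0.06])

```text
clock: 6.6
eef_pos: [0.6404, 0.042, 0.247]
tool_rot: [0.662, 0.75, 0.003, 0.003]
ft_force: [1.0, -0.3, -0.1]
grip_width: 0.0599
grasp_force: 0.0
```

Run:
```python
from h import *
p,d=imaging.camera("side"); np.savez("pics/side3.npz",p=p,d=d)
go([.6605,-.138,.20],-82.9)
```

```text
t 6.65 pos [0.6393 0.042  0.2442] yaw_y 7.11 z [ 4.3e-03  3.0e-04 -1.0e+00] w 0.0598 F [0.1 0.6 0. ]
shift [-0.1812 -0.0014  0.0442] rz 1.571
```

Emit:
step_hand(moves=[0, 0, 0.19, -0.025, 0, 0, 0.085, 0, 0, 0.38, -0.05, 0, 0, 0.085, 0, 0, 0.57, -0.075, 0, 0, 0.085, 0, 0, 0.76, -0.1, 0, 0, 0.085, 0, 0, 0.95, -0.12, 0, 0.01, 0.085, 0, 0, 1.14, -0.14, -0.001, 0.02, 0.085, 0, 0, 1.33, -0.16, -0.001, 0.03, 0.085, 0, 0, 1.5, -0.175, -0.001, 0.04, 0.085, 0, 0, 1.571, -0.1812, -0.0014, 0.044, 0.085, 0, 0, 1.571, -0.1812, -0.0014, 0.044, 0.085])

```text
clock: 7.9
eef_pos: [0.6579, -0.1384, 0.1955]
tool_rot: [0.998, 0.062, -0.002, -0.001]
ft_force: [-0.0, 0.0, 0.4]
grip_width: 0.0854
grasp_force: 0.0
```

Run:
```python
from h import *
go([.6605,-.138,.089],-82.9)
a,_=imaging.camera("top"); b,d=imaging.camera("side"); np.savez("pics/top4.npz",p=a,d=_); np.savez("pics/side4.npz",p=b,d=d)
X=cloud("top",_); print("bar",seg(X,(270,165,345,220),.118,.145)); X=cloud("side",d); print("bar side",seg(X,(320,190,395,250),.125,.145))
a=cv2.resize(a[160:230,270:340],(400,400),interpolation=3);b=cv2.resize(b[185:265,325:405],(400,400),interpolation=3)
cv2.imwrite("pics/placed.png",(255*(np.hstack([a,b])[:,:,::-1]/255.)**.5).astype(np.uint8))
```

```text
t 7.9 pos [ 0.6579 -0.1384  0.1955] yaw_y -82.91 z [-4.5e-03  9.0e-04 -1.0e+00] w 0.0854 F [-0.   0.   0.4]
shift [0.0031 0.     0.1065] rz -0.0002
bar (array([638.2,  39.2]), array([19.3, 93.1]), 97.0, 0.1363, 240)
bar side (array([636.4,  37.7]), array([19. , 91.9]), 97.4, 0.1326, 193)
```

View pics/placed.png

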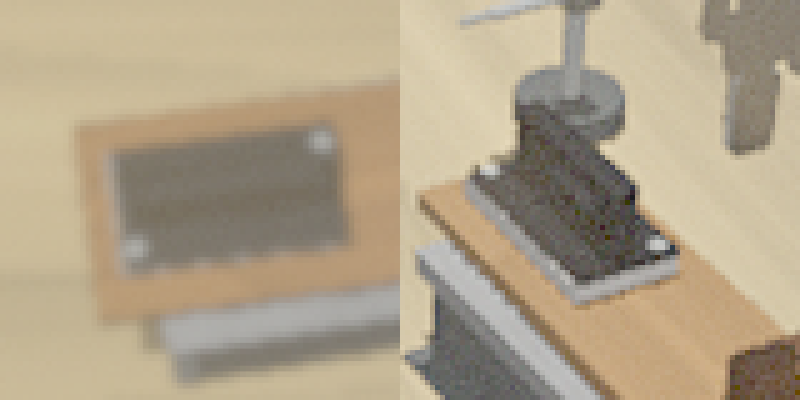

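The top crop shows a pale sliver of pad along the front (left) end at crop x 108–120, so the grab sits slightly rearward. I'll quantify that before going on.

Run:
```python
from h import *
a=np.radians(97.1); ex=np.array([np.cos(a),np.sin(a)]); ey=np.array([-np.sin(a),np.cos(a)]); c=np.array([.6384,.0412])
def prof(f,axis,z,lo,hi,step=1.,w=20):
    im=np.load(f)["p"].astype(np.float32).mean(2); out=[]
    for s in np.arange(lo,hi,step):
        v=[]
        for t in np.linspace(-w,w,15):
            q=c+(ex*s+ey*t if axis=="x" else ex*t+ey*s)/1000; cam=C["top"]["R"]@np.r_[q,z]+C["top"]["t"]; u=C["top"]["mtx"]@cam; u=u[:2]/u[2]
            v.append(cv2.remap(im,np.float32([[u[0]]]),np.float32([[u[1]]]),1)[0,0])
        out.append(np.mean(v))
    return np.round(out).astype(int)
for nm,ax,lo,hi in(("front","x",44,72),("rear","x",-72,-44),("near/far -y","y",-44,-20),("+y","y",20,44)):
    print(nm,lo,"step1"); [print(f,prof(f"pics/{f}.npz",ax,.092,lo,hi).tolist()) for f in("top0","top4")]
print("plate front 60..", [prof(f"pics/{f}.npz","x",.082,60,80).tolist() for f in("top0","top4")])
```

```text
front 44 step1
top0 [171, 171, 171, 171, 171, 171, 170, 168, 165, 161, 155, 147, 139, 130, 121, 113, 107, 102, 99, 98, 98, 98, 99, 102, 105, 109, 114, 119]
top4 [61, 63, 64, 66, 68, 69, 72, 76, 81, 86, 91, 96, 98, 99, 99, 98, 97, 96, 95, 94, 94, 95, 97, 99, 102, 106, 110, 115]
rear -72 step1
top0 [99, 99, 98, 99, 99, 99, 99, 98, 98, 98, 98, 98, 99, 101, 105, 110, 117, 126, 136, 145, 153, 160, 165, 168, 170, 171, 172, 172]
top4 [96, 96, 96, 96, 96, 96, 96, 95, 95, 94, 92, 90, 87, 83, 78, 73, 69, 65, 62, 59, 58, 57, 56, 56, 56, 56, 55, 55]
near/far -y -44 step1
top0 [102, 100, 98, 98, 97, 98, 98, 100, 102, 106, 111, 119, 127, 136, 145, 153, 159, 164, 167, 169, 170, 171, 171, 171]
top4 [98, 96, 95, 94, 94, 93, 92, 91, 89, 87, 83, 79, 75, 70, 65, 62, 58, 56, 55, 54, 53, 53, 53, 52]
+y 20 step1
top0 [171, 171, 171, 169, 167, 164, 160, 154, 146, 137, 127, 118, 110, 104, 100, 98, 97, 97, 98, 98, 97, 97, 97, 97]
top4 [54, 54, 55, 55, 57, 58, 61, 64, 68, 72, 76, 80, 84, 87, 90, 91, 93, 94, 94, 94, 94, 94, 94, 94]
plate front 60.. [[109, 104, 100, 98, 98, 98, 99, 101, 103, 107, 112, 116, 121, 125, 128, 131, 132, 134, 134, 135], [97, 96, 95, 94, 94, 95, 96, 98, 101, 104, 108, 113, 118, 122, 125, 128, 129, 130, 131, 131]]
```

Offset along the plate ≈ −3.5 mm. That's inside the 6 mm tolerance, but the margin is thin and there's plenty of time, so I'll regrip the grab and mend it.

Emit:
step_hand(moves=[0, 0, -0.19, 0, -0.025, -0.03, 0.06, 0, 0, -0.38, 0, -0.05, -0.03, 0.06, 0, 0, -0.57, 0, -0.075, -0.03, 0.06, 0, 0, -0.76, 0, -0.1, -0.03, 0.06, 0, 0, -0.95, 0, -0.125, -0.03, 0.06, 0, 0, -1.14, 0, -0.15, -0.03, 0.06, 0, 0, -1.33, 0, -0.165, -0.02, 0.06, 0, 0, -1.5, 0.001, -0.178, -0.01, 0.06, 0, 0, -1.571, 0.002, -0.181, 0, 0.06, 0, 0, -1.571, 0.002, -0.181, 0, 0.06])

```text
clock: 9.25
eef_pos: [0.638, 0.0427, 0.1974]
tool_rot: [0.661, 0.75, -0.001, -0.001]
ft_force: [-0.2, 0.3, 0.7]
grip_width: 0.0601
grasp_force: 0.0
```

Run:
```python
from h import *
go([.638,.0416,.1138],7.1)
```

```text
t 9.25 pos [0.638  0.0427 0.1974] yaw_y 7.18 z [-2.e-03 -1.e-04 -1.e+00] w 0.0601 F [-0.2  0.3  0.7]
shift [-0.0011  0.      0.0836] rz 0.0013
```

Emit:
step_hand(moves=[0, 0, 0, 0, 0, 0.03, 0.06, 0, 0, 0, 0, 0, 0.06, 0.06, 0, 0, 0, 0, 0, 0.0825, 0.06, 0, 0, 0, 0, 0, 0.0825, 0.06, 0, 0, 0, 0, 0, 0.0825, 0, 0, 0, 0, 0, 0, 0.0825, 0, 0, 0, 0, 0, 0, 0.0825, 0, 0, 0, 0, 0, 0, 0.0825, 0])

```text
clock: 10.25
eef_pos: [0.6398, 0.0418, 0.1177]
tool_rot: [0.662, 0.75, 0.001, 0.001]
ft_force: [0.6, 0.7, 6.5]
grip_width: 0.0164
grasp_force: 61.4
```

```bash
python3 -c "
from h import *
go([.638,.0416,.1138],7.1)"
```

```text
t 10.25 pos [0.6398 0.0418 0.1177] yaw_y 7.1 z [ 3.3e-03  2.0e-04 -1.0e+00] w 0.0164 F [0.6 0.7 6.5]
shift [ 0.     -0.0019  0.0039] rz 0.0
```

Emit:
step_hand(moves=[0, 0, 0, 0, 0, -0.004, 0, 0, 0, 0, 0, 0, -0.007, 0, 0, 0, 0, 0, 0, -0.007, 0])

```text
clock: 10.62
eef_pos: [0.6386, 0.0418, 0.1225]
tool_rot: [0.662, 0.75, -0.0, -0.0]
ft_force: [0.2, -0.3, -1.7]
grip_width: 0.0167
grasp_force: 60.4
```

Run:
```python
from h import *
go([.638,.0416,.1138],7.1)
```

```text
t 10.625 pos [0.6386 0.0418 0.1225] yaw_y 7.11 z [-6.e-04 -0.e+00 -1.e+00] w 0.0167 F [ 0.2 -0.3 -1.7]
shift [-0.0001 -0.0006  0.0087] rz 0.0001
```

Emit:
step_hand(moves=[0, 0, 0, 0.0035, 0, 0.001, 0, 0, 0, 0, 0.0035, 0, 0.003, 0, 0, 0, 0, 0.0035, 0, 0.005, 0, 0, 0, 0, 0.0035, 0, 0.0065, 0, 0, 0, 0, 0.0035, 0, 0.0065, 0])

```text
clock: 11.25
eef_pos: [0.6382, 0.0454, 0.1177]
tool_rot: [0.662, 0.75, 0.0, 0.0]
ft_force: [-3.2, 0.7, 4.8]
grip_width: 0.0165
grasp_force: 61.3
```

Run:
```python
from h import *
go([.638,.0416,.1138],7.1)
```

```text
t 11.25 pos [0.6382 0.0454 0.1177] yaw_y 7.11 z [ 7.e-04  3.e-04 -1.e+00] w 0.0165 F [-3.2  0.7  4.8]
shift [-0.0037 -0.0006  0.0039] rz 0.0002
```

Seated again (4.8 N, same height as at the regrip). I'll release, rise and turn to the plate handle.

Emit:
step_hand(moves=[0, 0, 0, 0, 0, 0.001, 0, 0, 0, 0, 0, 0, 0.001, 0.06, 0, 0, 0, 0, 0, 0.001, 0.06, 0, 0, 0, 0, 0, 0.001, 0.06, 0, 0, 0, 0, 0, -0.04, 0.06, 0, 0, 0, 0, 0, -0.085, 0.06, 0, 0, 0, 0, 0, -0.12, 0.06, 0, 0, 0, 0, 0, -0.12, 0.06])

```text
clock: 12.25
eef_pos: [0.6404, 0.0453, 0.2403]
tool_rot: [0.662, 0.75, 0.003, 0.003]
ft_force: [0.1, 0.4, -0.2]
grip_width: 0.0601
grasp_force: 0.0
```

Run:
```python
from h import *
go([.6605,-.138,.20],-82.9)
```

```text
t 12.25 pos [0.6404 0.0453 0.2403] yaw_y 7.1 z [ 7.7e-03  5.0e-04 -1.0e+00] w 0.0601 F [ 0.1  0.4 -0.2]
shift [-0.1844 -0.003   0.0403] rz 1.5708
```

Emit:
step_hand(moves=[0, 0, 0.19, -0.025, 0, 0, 0.085, 0, 0, 0.38, -0.05, 0, 0, 0.085, 0, 0, 0.57, -0.075, 0, 0, 0.085, 0, 0, 0.76, -0.1, 0, 0, 0.085, 0, 0, 0.95, -0.12, 0, 0.01, 0.085, 0, 0, 1.14, -0.14, 0, 0.02, 0.085, 0, 0, 1.33, -0.16, 0, 0.03, 0.085, 0, 0, 1.5, -0.178, 0, 0.035, 0.085, 0, 0, 1.571, -0.1845, 0, 0.036, 0.085, 0, 0, 1.571, -0.1845, 0, 0.036, 0.085])

```text
clock: 13.5
eef_pos: [0.6604, -0.1384, 0.1983]
tool_rot: [0.998, 0.062, -0.001, -0.0]
ft_force: [-0.4, 0.1, 0.1]
grip_width: 0.085
grasp_force: 0.0
```

Run:
```python
from h import *
go([.6605,-.138,.089],-82.9)
a,d=imaging.camera("top"); np.savez("pics/top5.npz",p=a,d=d)
X=cloud("top",d); print("bar",seg(X,(270,165,345,220),.118,.145))
a=np.radians(97.1); ex=np.array([np.cos(a),np.sin(a)]); ey=np.array([-np.sin(a),np.cos(a)]); c=np.array([.6384,.0412])
def prof(f,axis,z,lo,hi,w=20):
    im=np.load(f)["p"].astype(np.float32).mean(2); out=[]
    for s in np.arange(lo,hi):
        q=np.array([np.r_[c+(ex*s+ey*t if axis=="x" else ex*t+ey*s)/1000,z] for t in np.linspace(-w,w,15)])
        u=cv2.projectPoints(q,cv2.Rodrigues(C["top"]["R"])[0],C["top"]["t"],C["top"]["mtx"],None)[0][:,0].astype(np.float32)
        out.append(cv2.remap(im,u[:,:1],u[:,1:],1).mean())
    return np.round(out).astype(int).tolist()
for nm,ax,z,lo,hi in(("front","x",.092,44,72),("rear","x",.092,-72,-44),("-y","y",.092,-44,-20),("+y","y",.092,20,44),("plfront","x",.082,60,80)): print(nm,lo,prof("pics/top5.npz",ax,z,lo,hi))
```

```text
t 13.5 pos [ 0.6604 -0.1384  0.1983] yaw_y -82.92 z [-2.9e-03  6.0e-04 -1.0e+00] w 0.085 F [-0.4  0.1  0.1]
shift [ 0.0004 -0.0003  0.1093] rz -0.0003
bar (array([638.8,  43.9]), array([19.4, 92.8]), 96.6, 0.136, 243)
front 44 [55, 57, 59, 61, 63, 65, 67, 68, 68, 69, 69, 70, 72, 75, 78, 81, 84, 87, 89, 91, 93, 94, 96, 99, 102, 106, 110, 115]
rear -72 [96, 96, 96, 96, 96, 96, 96, 96, 96, 95, 95, 95, 95, 95, 94, 94, 94, 93, 90, 86, 82, 77, 71, 66, 63, 60, 58, 56]
-y -44 [98, 96, 95, 94, 94, 93, 92, 90, 88, 85, 81, 76, 71, 67, 62, 59, 56, 54, 54, 53, 53, 53, 52, 52]
+y 20 [55, 55, 56, 57, 60, 63, 67, 71, 76, 80, 84, 86, 88, 90, 91, 92, 93, 94, 94, 94, 94, 94, 94, 94]
plfront 60 [83, 87, 89, 91, 92, 94, 96, 98, 101, 104, 108, 113, 117, 121, 125, 127, 129, 130, 131, 131]
```

Grab now is within about 1–1.5 mm of the pad centre. Next I'll descend onto the plate handle and grip it.

Emit:
step_hand(moves=[0, 0, 0, 0, 0, 0.04, 0.085, 0, 0, 0, 0, 0, 0.08, 0.07, 0, 0, 0, 0, 0, 0.107, 0.07, 0, 0, 0, 0, 0, 0.107, 0.07, 0, 0, 0, 0, 0, 0.107, 0.07])

```text
clock: 14.18
eef_pos: [0.6619, -0.1376, 0.0946]
tool_rot: [0.998, 0.062, 0.001, 0.0]
ft_force: [0.9, -1.0, 0.7]
grip_width: 0.0699
grasp_force: 0.0
```

Emit:
step_hand(moves=[0, 0, 0, 0, 0, 0, 0, 0, 0, 0, 0, 0, 0, 0, 0, 0, 0, 0, 0, 0, 0, 0, 0, 0, 0, 0, 0, 0, 0, 0, 0, 0, 0, 0, 0, 0, 0, 0, 0, 0, 0, 0])

```text
clock: 14.92
eef_pos: [0.6618, -0.1372, 0.0948]
tool_rot: [0.998, 0.062, 0.001, -0.0]
ft_force: [-0.8, 2.5, 5.7]
grip_width: 0.0233
grasp_force: 59.8
```

Run:
```python
from h import *
go([.6605,-.138,.089],-82.9)
a,d=imaging.camera("side"); np.savez("pics/side6.npz",p=a,d=d)
# slide distance: edge now vs tip along rest x
for deg in(97.1,98):
    u=np.array([np.cos(np.radians(deg)),np.sin(np.radians(deg))]); print(deg,u@(plane("top",ct(71,162),.088)-plane("top",ct(273,148),.082))[:2])
```

```text
t 14.925 pos [ 0.6618 -0.1372  0.0948] yaw_y -82.86 z [ 2.1e-03  9.0e-04 -1.0e+00] w 0.0233 F [-0.8  2.5  5.7]
shift [-0.0014  0.0007  0.0058] rz 0.0006
97.1 0.1405522179720055
98 0.14040844382765055
```

Emit:
step_hand(moves=[0, 0, 0, 0, -0.002, 0, 0, 0, 0, 0, 0, -0.006, 0, 0, 0, 0, 0, 0, -0.012, 0, 0, 0, 0, 0, 0, -0.02, 0, 0, 0, 0, 0, 0, -0.029, 0, 0, 0, 0, 0, 0, -0.038, 0, 0, 0, 0, 0, 0, -0.047, 0, 0, 0, 0, 0, 0, -0.054, 0, 0, 0, 0, 0, 0, -0.058, 0, 0, 0, 0, 0, 0, -0.06, 0, 0])

```text
clock: 16.23
eef_pos: [0.655, -0.0806, 0.0949]
tool_rot: [0.998, 0.061, 0.002, 0.002]
ft_force: [0.5, -6.1, 4.9]
grip_width: 0.023
grasp_force: 59.6
```

```bash
python3 - <<'E'
from h import *
go([.6605,-.138,.089],-82.9)
a,d=imaging.camera("side"); X=cloud("side",d)
E
```

```text
t 16.225 pos [ 0.655  -0.0806  0.0949] yaw_y -83.01 z [ 0.0036 -0.0037 -1.    ] w 0.023 F [ 0.5 -6.1  4.9]
shift [-0.0016  0.0576  0.0061] rz -0.002
```

Sliding is smooth, with Fz still pressing down. I'll go on to about 0.125 m.

Emit:
step_hand(moves=[0, 0, 0, 0, -0.002, 0, 0, 0, 0, 0, 0, -0.006, 0, 0, 0, 0, 0, 0, -0.013, 0, 0, 0, 0, 0, 0, -0.022, 0, 0, 0, 0, 0, 0, -0.031, 0, 0, 0, 0, 0, 0, -0.04, 0, 0, 0, 0, 0, 0, -0.049, 0, 0, 0, 0, 0, 0, -0.057, 0, 0, 0, 0, 0, 0, -0.062, 0, 0, 0, 0, 0, 0, -0.065, 0, 0])

```text
clock: 17.52
eef_pos: [0.6475, -0.0167, 0.0953]
tool_rot: [0.998, 0.061, 0.002, 0.003]
ft_force: [1.4, -6.4, 6.4]
grip_width: 0.0232
grasp_force: 59.9
```

```bash
python3 - <<'E'
from h import *
go([.6605,-.138,.089],-82.9)
for n in("top","side"):
    p,d=imaging.camera(n); np.savez(f"pics/{n}7.npz",p=p,d=d)
    X=cloud(n,d)
    if n=="top":
        print("bar",seg(X,(225,155,320,220),.118,.15)); a=cv2.resize(p[150:230,215:295],(400,400),interpolation=3)
        print("plate z",[np.round(X[v,u],4).tolist() for u,v in((250,180),(255,205),(252,192))])
    else: b=cv2.resize(p[165:245,310:390],(400,400),interpolation=3)
cv2.imwrite("pics/slide.png",(255*(np.hstack([a,b])[:,:,::-1]/255.)**.5).astype(np.uint8))
E
```

```text
t 17.525 pos [ 0.6475 -0.0167  0.0953] yaw_y -83.02 z [ 0.0047 -0.0055 -1.    ] w 0.0232 F [ 1.4 -6.4  6.4]
shift [-0.0018  0.122   0.0071] rz -0.0021
bar (array([661.5, 210.4]), array([196.7,  71.6]), 53.5, 0.1356, 253)
plate z [[0.7069, 0.2197, -0.0067], [0.6107, 0.1918, 0.0925], [0.6476, 0.2003, 0.092]]
```

View pics/slide.png

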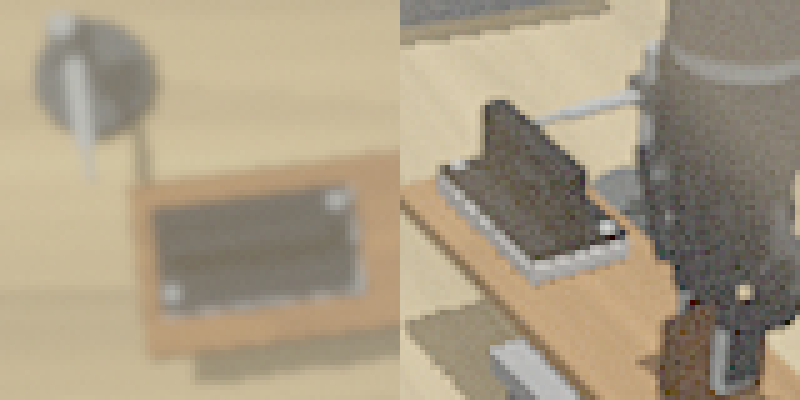

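Top crop: pointer tip at (93,180), plate's front-far corner at (131,188), grab still seated on the pad. I'll work out what remains.

Run:
```python
from h import *
f=lambda x,y,z:plane("top",(214.6+x/5,149.6+y/5),z)
u=np.array([np.cos(np.radians(97.6)),np.sin(np.radians(97.6)),0])
T,E=f(93,180,.088),f(131,188,.082); print(T,E,u@(T-E), "top0 tip",plane("top",ct(71,162),.088))
# edge profile of plate front far part, before vs now, from image at z=.082 along plate x
im={k:np.load(f"pics/top{k}.npz")["p"].astype(np.float32) for k in(0,7)}
a=np.radians(97.1); ex=np.array([np.cos(a),np.sin(a)]); ey=np.array([-np.sin(a),np.cos(a)])
for k,sh in((0,0),(7,.1213)):
    c=np.array([.6469,-.0289])+ex*(.14+sh); out=[]
    for s in range(-10,11):
        q=np.array([np.r_[c+ex*s/1000+ey*t,.082] for t in np.linspace(-.042,.042,30)])
        p=cv2.projectPoints(q,cv2.Rodrigues(C["top"]["R"])[0],C["top"]["t"],C["top"]["mtx"],None)[0][:,0].astype(np.float32)
        v=cv2.remap(im[k],p[:,:1],p[:,1:],1).reshape(-1,3).mean(0); out.append(v[0]-v[2])
    print(k,np.round(out).astype(int).tolist(),np.round(out[0]-out[-1]))
```

```text
[0.66756511 0.25334948 0.088     ] [0.66411992 0.23305782 0.082     ] 0.019657756746075523 top0 tip [0.66895558 0.25566394 0.088     ]
0 [63, 67, 71, 74, 75, 76, 76, 75, 74, 73, 72, 70, 69, 68, 68, 68, 68, 68, 68, 68, 68] -6.0
7 [67, 71, 73, 74, 75, 75, 74, 72, 70, 69, 67, 67, 66, 65, 65, 65, 65, 65, 65, 65, 65] 2.0
```

Emit:
step_hand(moves=[0, 0, 0, 0, -0.002, 0, 0, 0, 0, 0, 0, -0.005, 0, 0, 0, 0, 0, 0, -0.009, 0, 0, 0, 0, 0, 0, -0.013, 0, 0, 0, 0, 0, 0, -0.016, 0, 0, 0, 0, 0, 0, -0.0185, 0, 0, 0, 0, 0, 0, -0.0195, 0, 0, 0, 0, 0, 0, -0.0195, 0, 0, 0, 0, 0, 0, -0.0195, 0, 0])

```text
clock: 18.75
eef_pos: [0.6452, 0.0024, 0.0954]
tool_rot: [0.998, 0.061, 0.002, 0.003]
ft_force: [1.9, -5.5, 7.7]
grip_width: 0.0233
grasp_force: 59.9
```

```bash
python3 - <<'E'
from h import *
go([.6605,-.138,.089],-82.9)
for n in("top","side"):
    p,d=imaging.camera(n); np.savez(f"pics/{n}8.npz",p=p,d=d)
    X=cloud(n,d)
    if n=="top":
        a=cv2.resize(p[155:235,210:290],(800,800),interpolation=3)[:600]
        print("bar",seg(X,(240,170,300,215),.118,.15))
        Q=X[155:235,225:300].reshape(-1,3); Q=Q[(Q[:,2]>.0885)&(Q[:,2]<.102)&(Q[:,0]<.69)&(Q[:,1]>.11)]; A=np.c_[Q[:,:2],np.ones(len(Q))]; print("tilt fit",np.linalg.lstsq(A,Q[:,2],rcond=None)[0],len(Q))
cv2.imwrite("pics/end.png",(255*(a[:,:,::-1]/255.)**.5).astype(np.uint8))
E
```

```text
t 18.75 pos [0.6452 0.0024 0.0954] yaw_y -83.03 z [ 0.0049 -0.0056 -1.    ] w 0.0233 F [ 1.9 -5.5  7.7]
shift [-0.0018  0.1412  0.0072] rz -0.0023
bar (array([622.5, 181.1]), array([18.8, 94.1]), 96.5, 0.1355, 244)
tilt fit [ 0.00568365 -0.00613337  0.09394778] 625
```

View pics/end.png

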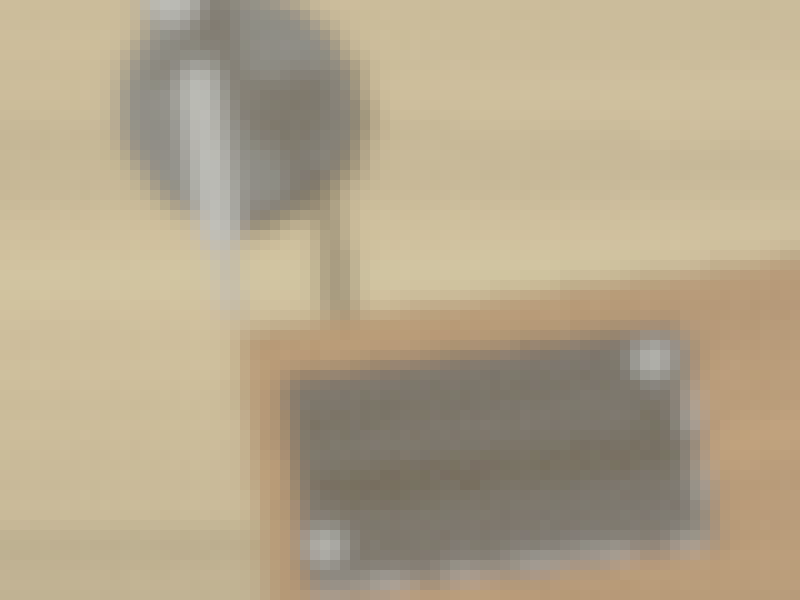

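The front edge is practically level with the pointer tip at (233,312), against plate corner (245,330). But the sideways gap looks smaller than the stated 18 mm, so I'll measure the rest's axis and the plate's sideways position from depth.

Run:
```python
from h import *
f=lambda x,y,z:plane("top",(209.55+x/10,154.55+y/10),z)
T,E,N=f(233,315,.088),f(243,333,.082),f(270,600,.082)
print("tip",T,"corner",E,"front edge dir",np.degrees(np.arctan2(*(E-N)[:2])))
print("pointer root",f(195,65,.088),"post top",f(172,5,.118),"foot",f(245,112,.01))
P=[]
for n,k in(("top",0),("top",8),("side",0),("side",8)):
    d=np.load(f"pics/{n}{k}.npz")["d"]; X=cloud(n,d).reshape(-1,3)
    off=0 if n=="top" else -.003
    Q=X[(abs(X[:,2]-.07-off)<.004)&(abs(X[:,0]-.64)<.1)&(abs(X[:,1])<.13)]
    if len(Q)>5:
        print(n,k,len(Q),[ (round(y,2),np.round([Q[m,0].min(),Q[m,0].max()],4).tolist(),int(m.sum())) for y in np.arange(-.12,.12,.02) if (m:=abs(Q[:,1]-y)<.01).any()])
```

```text
tip [0.66629545 0.25431424 0.088     ] corner [0.66254967 0.25250742 0.082     ] front edge dir 83.85586070215756
pointer root [0.73830007 0.26564917 0.088     ] post top [0.74656261 0.26669928 0.118     ] foot [0.74671316 0.2648536  0.01      ]
top 0 326 [(np.float64(-0.12), [0.6073, 0.6817], 2), (np.float64(-0.08), [0.5862, 0.6048], 29), (np.float64(-0.06), [0.5859, 0.7071], 39), (np.float64(-0.04), [0.5827, 0.7039], 36), (np.float64(-0.02), [0.5776, 0.7011], 43), (np.float64(0.0), [0.5753, 0.6964], 49), (np.float64(0.02), [0.5723, 0.59], 36), (np.float64(0.04), [0.5703, 0.5893], 38), (np.float64(0.06), [0.5676, 0.6785], 45), (np.float64(0.08), [0.5736, 0.5842], 6), (np.float64(0.1), [0.5821, 0.6189], 3)]
side 0 376 [(np.float64(-0.12), [0.6055, 0.6096], 8), (np.float64(-0.1), [0.6032, 0.6057], 5), (np.float64(-0.08), [0.586, 0.6043], 42), (np.float64(-0.06), [0.5834, 0.6002], 43), (np.float64(-0.04), [0.578, 0.5986], 48), (np.float64(-0.02), [0.5754, 0.5957], 46), (np.float64(0.0), [0.5725, 0.5936], 48), (np.float64(0.02), [0.5705, 0.5902], 40), (np.float64(0.04), [0.566, 0.5889], 44), (np.float64(0.06), [0.5634, 0.586], 40), (np.float64(0.08), [0.5663, 0.5835], 9), (np.float64(0.1), [0.5791, 0.5802], 3)]
side 8 957 [(np.float64(-0.08), [0.586, 0.6977], 141), (np.float64(-0.06), [0.582, 0.7045], 263), (np.float64(-0.04), [0.5781, 0.7021], 249), (np.float64(-0.02), [0.5756, 0.6982], 109), (np.float64(0.0), [0.5734, 0.5957], 44), (np.float64(0.02), [0.5704, 0.5923], 43), (np.float64(0.04), [0.5669, 0.589], 46), (np.float64(0.06), [0.5637, 0.5869], 43), (np.float64(0.08), [0.5721, 0.584], 9), (np.float64(0.1), [0.5785, 0.5806], 3)]
```

The plate lies ~11 mm to the far side of the rest's centre line and ~1.5° off. That's allowed (18 mm, 5°), but I'll trim it gently towards the middle.

Emit:
step_hand(moves=[0, 0, -0.004, -0.001, 0, 0, 0, 0, 0, -0.008, -0.002, 0, 0, 0, 0, 0, -0.012, -0.003, 0, 0, 0, 0, 0, -0.016, -0.004, 0, 0, 0, 0, 0, -0.02, -0.005, 0, 0, 0, 0, 0, -0.02, -0.005, 0, 0, 0, 0, 0, -0.02, -0.005, 0, 0, 0, 0, 0, -0.02, -0.005, 0, 0, 0])

```text
clock: 19.85
eef_pos: [0.6414, 0.0043, 0.0951]
tool_rot: [0.997, 0.071, 0.003, 0.001]
ft_force: [5.1, -0.6, 4.1]
grip_width: 0.0233
grasp_force: 59.5
```

```bash
python3 - <<'E'
from h import *
go([.6605,-.138,.089],-82.9)
p,d=imaging.camera("top"); np.savez("pics/top9.npz",p=p,d=d); X=cloud("top",d)
print("bar",seg(X,(240,170,300,215),.118,.15))
a=cv2.resize(p[155:235,210:290],(800,800),interpolation=3)[200:]
cv2.imwrite("pics/end2.png",(255*(a[:,:,::-1]/255.)**.5).astype(np.uint8))
E
```

```text
t 19.85 pos [0.6414 0.0043 0.0951] yaw_y -81.83 z [ 0.0071 -0.0012 -1.    ] w 0.0233 F [ 5.1 -0.6  4.1]
shift [-0.0014  0.1436  0.0064] rz 0.0186
bar (array([616.4, 181.6]), array([19.5, 92.8]), 98.2, 0.1353, 245)
```

View pics/end2.png

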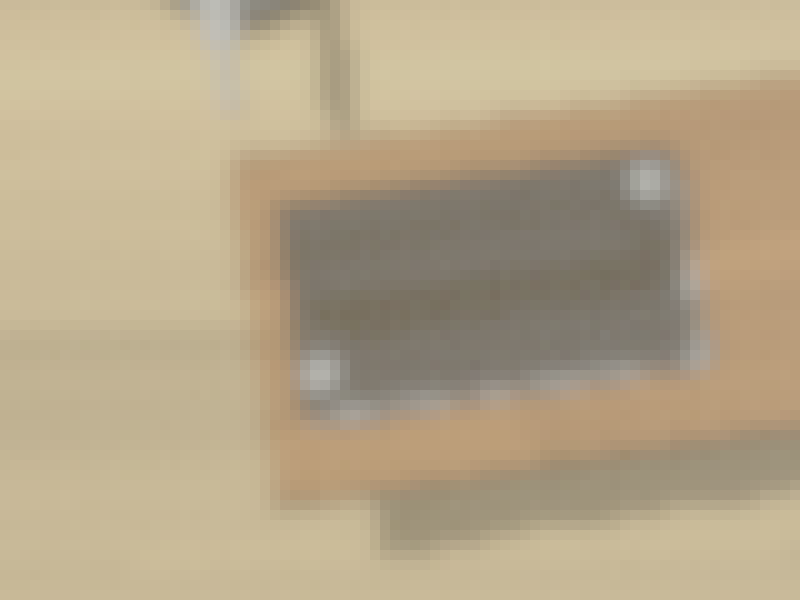

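Run:
```python
from h import *
f=lambda x,y,z:plane("top",(209.55+x/10,154.55+y/10),z)
T=f(232.5,315,.088); F,N=f(236,355,.082),f(272,705,.082)
print(T,F,N,np.linalg.norm(F-N))
for h in(97.8,98.5,99):
    a=np.radians(h); ex=np.array([np.cos(a),np.sin(a),0]);ey=np.array([-np.sin(a),np.cos(a),0]); print(h,"x",ex@(F-T),ex@(F-T+0),"y",ey@(F-T))
# predicted from start: plate corner by TCP motion
o=get_obs(); s=np.array([.6618,-.1372]);e=o["eef_pos"][:2]; r=np.radians(-81.83+82.86)
c0=np.array([.67834,.11519]); M=np.array([[np.cos(r),-np.sin(r)],[np.sin(r),np.cos(r)]]); print("pred corner",e+M@(c0-s))
```

```text
[0.66629754 0.25445372 0.088     ] [0.65628368 0.25441061 0.082     ] [0.55701551 0.24353162 0.082     ] 0.09986251602340428
97.8 x 0.001316320561193459 0.001316320561193459 y 0.009927060392178737
98.5 x 0.0014375012288458213 0.0014375012288458213 y 0.009910238042895403
99 x 0.0015239285372824385 0.0015239285372824385 y 0.009897316285894917
pred corner [0.65344065 0.25695076]
```

Emit:
step_hand(moves=[0, 0, 0, 0, 0.0008, 0, 0, 0, 0, 0, 0, 0.0015, 0, 0, 0, 0, 0, 0, 0.0015, 0, 0, 0, 0, 0, 0, 0.0015, 0, 0, 0, 0, 0, 0, 0.0015, 0, 0, 0, 0, 0, 0, 0.0015, 0, 0])

```text
clock: 20.65
eef_pos: [0.6411, 0.004, 0.0949]
tool_rot: [0.997, 0.072, 0.003, -0.0]
ft_force: [5.0, 2.6, 3.5]
grip_width: 0.0231
grasp_force: 59.5
```

```bash
python3 - <<'E'
from h import *
go([.6605,-.138,.089],-82.9)
p,d=imaging.camera("top"); X=cloud("top",d)
print("bar",seg(X,(240,170,300,215),.118,.15))
Q=X[155:235,225:300].reshape(-1,3); Q=Q[(Q[:,2]>.0885)&(Q[:,2]<.102)&(Q[:,0]<.69)&(Q[:,1]>.11)]; print("tilt",np.linalg.lstsq(np.c_[Q[:,:2],np.ones(len(Q))],Q[:,2],rcond=None)[0])
E
```

```text
t 20.65 pos [0.6411 0.004  0.0949] yaw_y -81.8 z [ 0.0058  0.001  -1.    ] w 0.0231 F [5.  2.6 3.5]
shift [-0.0011  0.1433  0.0058] rz 0.0192
bar (array([615.7, 181.5]), array([18.9, 92.7]), 97.2, 0.1357, 249)
tilt [ 6.91003395e-05 -3.61598775e-03  9.73893349e-02]
```

```bash
python3 -c "
from workcell import workorder
print(workorder.job_done())"
```

```text
the job is handed in; nothing more can be done
None
```

I handed the job in at about 20.7 s with the gripper still holding the plate level by its handle; no verdict came back. By my measurements the grab is within about 1.5 mm of the pad centre after one re-seat (the first set-down was about 3.5 mm off), and the front edge is about 1–4 mm past the pointer (limit 7 mm).

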